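# Set out take-one items on the display riser

## Robot

A 6-joint arm with a two-finger parallel gripper is mounted at the origin on a cart in front of the work surface, level with it; the furniture and walls round the work are solid. World frame = base frame: x ahead of the robot, y to its left, z up, the work surface at z = 0. Lengths are in m, angles in rad, forces in N, time in s.
With the tool pointing down it reaches from about 0.375 to 0.9 m from the base axis. Payload 3.1 kg.
Tool frame: the origin (TCP) lies between the finger pads; the fingertips stand 14 mm ahead of it and the grasp point (between the pads) lies 5 mm behind it; z points along the fingers, y is the line along which they close (so a half turn about z gives the same grasp; the last joint's range is limited). The gripper opens to 85 mm and grips with 20 to 120 N. Pads are 22 mm wide; open, the fingers measure 114 mm over their backs; the gripper's body (76 mm by 85 mm) begins 54 mm behind the grasp point. The pads swing forward as they close: fully open they stand 13 mm farther back than shut.
Start: joints at [-1.411, 0.527, 1.433, -0, 1.181, -0.178], TCP at [0.207, -0.59, 0.245] pointing down, gripper open.
Joint ranges: [-3.08, 3.08], [-0.75, 2.2], [0.22, 2.44], [-1.43, 4.57], [0, 2.65], [-2.85, 2.85]. Speed limits (rad/s): [2.79, 2.79, 3.14, 3.14, 3.14, 3.14].

## Interface

Orientations are given as a rotation vector (axis times angle).
In Python, from plant import env, snapshot, camera_params, workorder gives the robot as it stands. The module is installed in compiled form; this text tells all that it offers.
- The arm moves only by the tool servo_tool, never from a script. Its argument "series" is a list of rows, each a list of 7 numbers: the shift along the world's x, y, z each as a share of 0.15 m, from -1 to 1, then the turn, a rotation vector about the world's x, y, z each as a share of 180 degrees, from -1 to 1, then the gripper command: -1 is shut, 1 is fully open, values between are in proportion. A call has 1 to 8 rows; each row shifts and turns the commanded pose from where the row before left it; what a row does not reach is not made up. A row lasts 1/12 s, in which the tool goes at most 41.7 mm and 7.16 degrees, less where a joint would pass 70% of its speed; a pose out of reach is approached as far as the arm can. A call with a number of a shift or a turn outside -1 to 1 is refused whole. A call with a gripper value outside its range is refused whole. The fingers move at their own pace and stop on an object; the grip force is fixed at half the most. Time passes only in rows, so rows that do not move let the fingers close. It gives the time, the measured TCP pose, the force, the opening and the grip force at its end, in the units of the state.
- env.read_state(): the state, without advancing time (a new reading comes with each control period).
- snapshot(name): name is "scene" or "side" or "wrist"; returns the picture (480x640x3 uint8, red, green, blue); there is no depth.
- camera_params(name): a dict with "intrinsics" (3x3 intrinsics, pixels), "D" ([k1, k2, p1, p2, k3] as OpenCV has them; the pictures are not rectified), "R" (3x3) and "t" (3): a world point X has camera coordinates R X + t. Camera axes: x right, y down, z forward; pixel columns grow to the right and rows downward; lengths in m; the calibration is good to about 2 mm. A picture is of the moment at which its call begins: read the wrist's pose just before it. camera_params takes no time and is no camera call; for the wrist camera it gives the pose at the moment of the call.
- workorder.sign_off(): hands the job in; it is judged then, once.
The state is a dict: "time": time; "qpos": joint angles; "joint_velocities": joint speeds; "joint_efforts": joint torques, N m; "ee_pos": TCP position; "tool_rot": TCP orientation; "ft_force": force on the tool from outside, world axes, zero at the start; "ft_torque": the same for the moment, N m; "finger_gap": opening from 0.0 (shut) to 1.0 (fully open); "grasp_force": force on a finger pad.
Only numpy, scipy, OpenCV 4.12 (cv2) and the standard library are available. Lean on these libraries where they do the work, as an engineer would, in place of code of your own. Each camera call takes 0.05 s, during which the arm holds its last target. There are 200 camera calls.

## Task

Set the notebook and the pile of cards on the low wooden display riser out for customers: with the fingertips, slide each one across the riser toward yourself until it sticks out over the riser's front edge by about 2 cm, square to that edge. Only push or drag them, never lift, tip or carry them, and leave the tape rolls on the riser and the small things beside it where they are.

Things in the scene. Friction and masses are not known exactly. Their poses are not given: they have to be found in the camera images.
- riser: The low dark wooden display riser, fixed to the counter, 240 mm deep (x), 460 mm wide (y), its flat top 45 mm above the counter. Origin: centre of its underside. Its x axis points away from the robot, roughly (the riser may be turned a little), y along its width to the left. The front edge, on the robot's side, is the line x = -120 mm in this frame; how far a thing sticks out is measured from it, along the riser's x.
- notebook_mid (a point): Centre (half-way up) of the flat red pocket notebook lying on the riser: 90 mm along its x (front to back), 140 mm along its y, 12 mm thick, 0.11 kg give or take a third, rigid, free to slide. Its front side faces -x, toward the robot; it may lie a little askew. It may be at the left or the right end of the riser.
- notebook_front (a point): Middle of the notebook's front side (45 mm from its centre along its own -x), half-way up. This point must come to lie 20 mm out beyond the riser's front edge.
- cards_mid (a point): Centre (half-way up) of the pile of cream-coloured cards on the riser, one rigid block with slightly uneven sides: 68 mm along its x (front to back), 104 mm along its y, 11 mm thick, 0.06 kg give or take a third, free to slide. It tips off if it sticks out more than 34 mm. At the end of the riser where the notebook is not.
- cards_front (a point): Middle of the front side of the pile of cards (34 mm from its centre along its own -x), half-way up. This point must come to lie 20 mm out beyond the riser's front edge.
- tape_a: Pink roll of decorative tape lying flat on the riser between the notebook and the cards, 46 mm across, 15 mm high, origin at the centre of its underside. Leave it.
- tape_b: Green roll of decorative tape lying flat on the riser behind the other roll, 46 mm across, 15 mm high, origin at the centre of its underside. Leave it.
- ink_tin: Round ink pad tin on the counter to the left of the riser, 70 mm across, 18 mm high, origin at the centre of its underside. Leave it.
- glue_stick: Glue stick standing on the counter to the right of the riser, 26 mm across, 94 mm high, origin at the centre of its underside. Leave it.
- eraser: Small block eraser lying on the counter to the left of the riser, 46x37x12 mm, origin at the centre of its underside. Leave it.
- notebook: The notebook itself, origin at the centre of its underside. These axes are turned by 0.10 rad clockwise (seen from above) from its sides; for its direction use the axes of its centre point notebook_mid, which are square to its sides.
- cards: The pile of cards itself, origin at the centre of its underside. These axes are turned by 0.14 rad anticlockwise (seen from above) from its sides; for its direction use the axes of its centre point cards_mid, which are square to its sides.

How it is judged:
At the end, for the whole second after the job is handed in: The notebook and the pile of cards both lie flat and at rest on the riser, the middle of each one's front side 20 mm (give or take 8 mm) out beyond the riser's front edge, square to it within 0.15 rad; the tape rolls, ink tin, glue stick and eraser are within 20 mm of where they were (x of notebook_front in the frame of riser between -0.148 and -0.132 m and angle between the x axis of each of notebook_mid, cards_mid and the x axis of riser, either way round below 0.15 rad and height (world z) of notebook_mid between 0.047 and 0.055 m and angle between each of notebook_mid, cards_mid's own z axis and vertical below 0.06 rad and x of cards_front in the frame of riser between -0.148 and -0.132 m and height (world z) of cards_mid between 0.0465 and 0.0545 m and linear speed of each of notebook, cards below 0.01 m/s and distance of each of tape_a, tape_b, ink_tin, glue_stick, eraser from where it was at the start of the episode below 0.02 m); the robot touches nothing.
It fails at once if the notebook or the pile of cards is lifted off the riser (centre more than 8 mm above where it lies), tipped by more than 0.2 rad, or drops off it (height (world z) of notebook_mid above 0.059 m or height (world z) of notebook_mid below 0.036 m or angle between any of notebook_mid, cards_mid's own z axis and vertical above 0.2 rad or height (world z) of cards_mid above 0.0585 m or height (world z) of cards_mid below 0.0355 m).
It fails at once if a tape roll, the ink tin, the glue stick or the eraser is moved more than 20 mm (distance of any of tape_a, tape_b, ink_tin, glue_stick, eraser from where it was at the start of the episode above 0.02 m).
It also fails if it takes over 58 s, if anything falls off the work surface, if the arm or the gripper's body presses on something with over 40 N, if the wrist force passes 120 N, or if a joint passes its speed limit or range.

## Working session

There is one attempt and no reset: what is moved stays moved. The work goes in short steps, Python scripts to look and compute and a tool call to move; the robot and the scene stay as the last step left them, time stands still between calls to the robot, and variables do not carry over. Pictures are saved under pics/ and viewed, at most 10 in all, crops included, and the job is handed in when it is done.

Besides the shell and the picture viewer there is one more tool, called after "Call:" as a command line: name --pt "numbers of a row" for each row, then --argument value for the rest. servo_tool: Moves the arm, as the interface text tells. Its arguments: {"type":"object","properties":{"series":{"type":"array"}},"required":["series"]}

```bash
mkdir -p pics; python3 - <<'E'
from plant import env, snapshot, camera_params
import cv2,numpy as np
for n in("scene","side"):
    im=snapshot(n); cv2.imwrite(f"pics/{n}0.png",im[:,:,::-1])
    p=camera_params(n); print(n,np.round(p["intrinsics"],1).tolist(),np.round(-p["R"].T@p["t"],3),np.round(p["R"],2).tolist())
s=env.read_state(); print(s["time"],s["ee_pos"],s["tool_rot"],s["finger_gap"])
E
```

```text
scene [[551.7, 0.0, 321.4], [0.0, 551.7, 233.0], [0.0, 0.0, 1.0]] [-0.286 -0.664  0.938] [[0.61, -0.8, -0.01], [-0.5, -0.37, -0.78], [0.62, 0.48, -0.63]]
side [[512.4, 0.0, 319.3], [0.0, 512.4, 237.7], [0.0, 0.0, 1.0]] [ 0.488 -0.611  0.965] [[0.99, -0.13, -0.01], [-0.12, -0.82, -0.56], [0.06, 0.56, -0.83]]
0.1 [ 0.20707294 -0.58905134  0.24443581] [-3.09496488e+00 -5.27788186e-01 -5.34133411e-05] 1.0024310665665928
```

View pics/scene0.png

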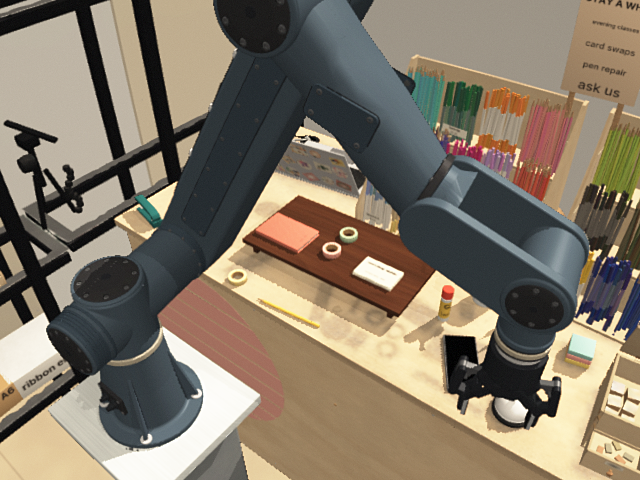

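View pics/side0.png

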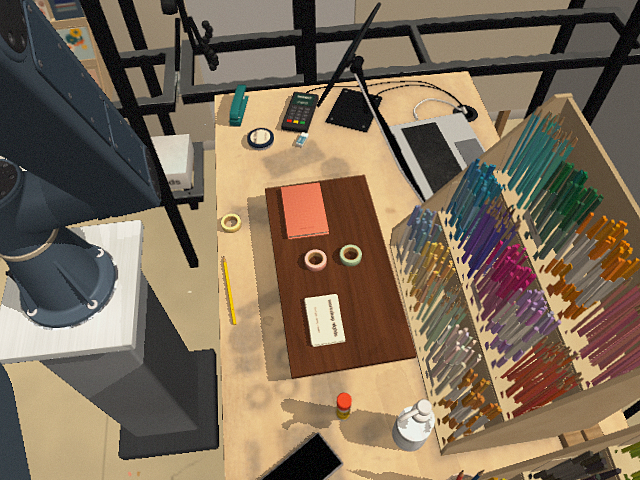

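The side view shows everything clearly: the red notebook (282–328, 182–238), cream cards (305–345, 293–347), pink tape (315, 260) and green tape (350, 255). The riser's front edge runs from (265,188) to (292,377).

```bash
cat > h.py <<'E'
from plant import env, snapshot, camera_params
import cv2,numpy as np
def proj(px,p,z):
    u=cv2.undistortPoints(np.asarray(px,float).reshape(-1,1,2),p["intrinsics"],np.array(p["D"],float)).reshape(-1,2)
    d=np.c_[u,np.ones(len(u))]@p["R"]; c=-p["R"].T@p["t"]
    return (c+d*((z-c[2])/d[:,2])[:,None])[:,:2]
def big(m,near,k=3):
    m=cv2.morphologyEx(m.astype(np.uint8)*255,cv2.MORPH_CLOSE,np.ones((k,k)))
    cs=[c for c in cv2.findContours(m,cv2.RETR_EXTERNAL,cv2.CHAIN_APPROX_NONE)[0] if cv2.contourArea(c)>60]
    return min(cs,key=lambda c:0 if cv2.pointPolygonTest(c,near,False)>=0 else 1e3-cv2.pointPolygonTest(c,near,True))
def rect(c,p,z):
    w=proj(c,p,z); r=cv2.minAreaRect((w*1000).astype(np.float32)); b=cv2.boxPoints(r)
    # angle of long side relative to +y
    e=b[1]-b[0] if np.linalg.norm(b[1]-b[0])>np.linalg.norm(b[2]-b[1]) else b[2]-b[1]
    if e[1]<0:e=-e
    return np.array(r[0]),sorted(r[1]),np.arctan2(-e[0],e[1]),w*1000
def masks(im):
    h=cv2.cvtColor(im,cv2.COLOR_RGB2HSV); H,S,V=[h[...,i].astype(int) for i in range(3)]
    red=((H<12)|(H>172))&(S>100)&(V>150)
    cream=(S<60)&(V>170)
    dark=(S>110)&(V<130)&((H<15)|(H>170))
    return red,cream,dark
E
python3 - <<'E'
from h import *
im=snapshot("side");p=camera_params("side");red,cream,dark=masks(im)
for n,m,nr,z in(("nb",red,(305,210),.057),("cards",cream,(315,305),.056),("riser",dark,(300,270),.045)):
    c=big(m,nr,9 if n=="riser" else 3); r=rect(c,p,z); print(n,cv2.boundingRect(c),np.round(r[0],1),np.round(r[1],1),round(r[2],4))
    if n=="riser":
        q=cv2.approxPolyDP(c,6,True).reshape(-1,2);print(q.tolist(),np.round(proj(q,p,.045)*1000).tolist())
        # front edge points
        mask=np.zeros(dark.shape,np.uint8);cv2.drawContours(mask,[c],-1,255,-1)
        rows=[y for y in range(205,360,5)]
        f=[(np.flatnonzero(mask[y])[0],y) for y in rows];w=proj(f,p,.045)*1000
        vx,vy,x0,y0=cv2.fitLine(w.astype(np.float32),cv2.DIST_HUBER,0,.01,.01).ravel();print("front",np.arctan2(-vx*np.sign(vy),abs(vy)),x0,y0)
    cv2.drawContours(im,[c],-1,(0,255,0),1)
print("tape",np.round(proj([(316,259),(350,255)],p,.06)*1000),"glue",np.round(proj([(343,398)],p,.094)*1000))
cv2.imwrite("pics/s1.png",cv2.resize(im[150:450,220:460,::-1],None,fx=2,fy=2))
E
```

```text
nb (281, 183, 48, 56) [535.9  86.3] [ 90.4 147.3] 0.0179
cards (305, 294, 40, 53) [ 544.3 -185.1] [ 65.6 103.4] 0.0194
riser (265, 175, 162, 204) [609.  -54.4] [299.5 462.5] 0.0364
[[364, 175], [310, 182], [321, 186], [326, 235], [287, 236], [284, 186], [265, 189], [292, 378], [416, 355], [405, 310], [415, 310], [426, 284], [414, 308], [402, 307]] [[690.0, 177.0], [560.0, 174.0], [584.0, 158.0], [576.0, 19.0], [491.0, 28.0], [498.0, 171.0], [453.0, 168.0], [469.0, -290.0], [705.0, -278.0], [706.0, -183.0], [725.0, -186.0], [762.0, -131.0], [725.0, -181.0], [701.0, -176.0]]
front 0.035057265 459.06396 -14.219864
tape [[545. -49.]
 [617. -49.]] glue [[ 553. -354.]]
```

View pics/s1.png

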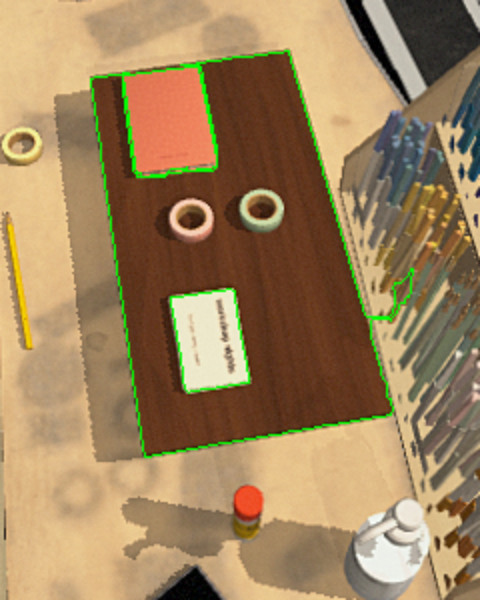

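The contours fit well. The riser yaw is about 0.035 rad, and its front edge passes through (459, -14) mm. I'll push each item from behind with two spread fingertips lined up with the riser, starting with the cards.

Call:
servo_tool --pt "0.19 0.19 0 0 0 -0.0069 0.41" --pt "0.19 0.19 0 0 0 -0.0069 0.41" --pt "0.19 0.19 0 0 0 -0.0069 0.41" --pt "0.19 0.19 0 0 0 -0.0069 0.41" --pt "0.19 0.19 0 0 0 -0.0069 0.41" --pt "0.19 0.19 0 0 0 -0.0069 0.41" --pt "0.19 0.19 0 0 0 -0.0069 0.41" --pt "0.19 0.19 0 0 0 -0.0069 0.41"

```text
time: 0.82
ee_pos: [0.4361, -0.3599, 0.2451]
tool_rot: [-3.131, -0.256, 0.0]
ft_force: [0.8, -0.1, 0.4]
finger_gap: 0.706
grasp_force: 0.0
```

Call:
servo_tool --pt "0.19 0.19 -0.05 0 0 -0.0069 0.41" --pt "0.19 0.19 -0.05 0 0 -0.0069 0.41" --pt "0.19 0.19 -0.05 0 0 -0.0069 0.41" --pt "0.19 0.19 -0.05 0 0 -0.0069 0.41" --pt "0.19 0.19 -0.05 0 0 -0.0069 0.41" --pt "0.15 0.2 -0.05 0 0 -0.0069 0.41" --pt "0 0 -0.05 0 0 0 0.41" --pt "0 0 0 0 0 0 0.41"

```text
time: 1.48
ee_pos: [0.5999, -0.1865, 0.1906]
tool_rot: [-3.139, -0.061, 0.006]
ft_force: [-0.4, -0.5, -0.1]
finger_gap: 0.704
grasp_force: 0.0
```

```bash
python3 - <<'E'
from h import *
s=env.read_state();print(s["time"],s["ee_pos"],s["tool_rot"],s["finger_gap"],s["ft_force"],s["qpos"])
im=snapshot("wrist");cv2.imwrite("pics/w1.png",im[:,:,::-1])
p=camera_params("wrist");print(-p["R"].T@p["t"],p["R"][2])
E
```

```text
1.4833 [ 0.59992402 -0.18646511  0.1906389 ] [-3.1392349  -0.06090869  0.00588683] 0.7039413357294846 [-0.37282314 -0.48537356 -0.14753576] [-4.78854916e-01  5.95979745e-01  1.47332505e+00 -2.78036137e-04
  1.07642351e+00  1.05327391e+00]
[ 0.68193403 -0.18489802  0.31894759] [-0.32299181 -0.01145055 -0.94633249]
```

View pics/w1.png

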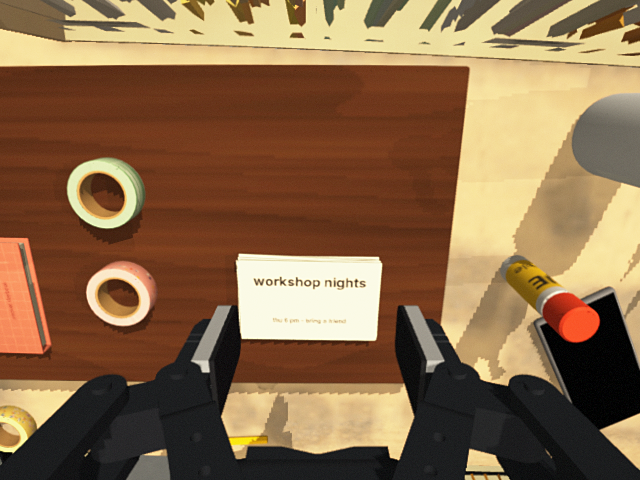

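The wrist view shows the cards at (237–382, 254–341), centred between the fingers, with the riser's front edge near row 382. Next I'll measure the cards' rear edge and the riser's front line here.

```bash
cat >> h.py <<'E'
P0=np.array([459.06,-14.22]);TH=0.035
def rf(w): # world mm -> (dist from front edge, along)
    c,s=np.cos(TH),np.sin(TH);d=w-P0; return np.c_[d@[c,s],d@[-s,c]]
def edges(c,p,z):
    """straight front/back edges of a contour in riser coordinates: dist at middle, yaw rel. riser"""
    q=rf(proj(c,p,z)*1000);v0,v1=q[:,1].min(),q[:,1].max();o=[]
    vs=np.linspace(v0,v1,25)[3:-3];h=(v1-v0)/48
    for f in(np.min,np.max):
        xs=np.array([f(q[abs(q[:,1]-v)<=h,0]) for v in vs]);k=np.polyfit(vs-vs.mean(),xs,1)
        o.append((round(k[1],1),round(-k[0],3)))
    return o,np.round((v0,v1),1)
E
python3 - <<'E'
from h import *
p=camera_params("wrist");im=snapshot("wrist");red,cream,dark=masks(im)
print("w cards",edges(big(cream,(305,310)),p,.056))
f=[]
for x in range(245,400,10):
    col=dark[345:430,x]; f.append((x,345+np.flatnonzero(col)[-1]))
print("front pts",f[::5],np.round(rf(proj(f,p,.045)*1000)[::3],1).tolist())
p=camera_params("side");im=snapshot("side");red,cream,dark=masks(im)
print("s nb",edges(big(red,(305,210)),p,.057)); 
E
```

```text
w cards ([(np.float64(48.2), np.float64(-0.012)), (np.float64(113.8), np.float64(-0.021))], array([-221.4, -120.3]))
front pts [(245, np.int64(381)), (295, np.int64(381)), (345, np.int64(381)), (395, np.int64(381))] [[0.0, -119.8], [0.1, -144.2], [0.2, -168.5], [0.2, -192.9], [0.2, -217.2], [0.1, -241.6]]
s nb ([(np.float64(35.9), np.float64(-0.026)), (np.float64(107.3), np.float64(0.532))], array([ 23.2, 172.8]))
```

Call:
servo_tool --pt "0.02 0.02 -0.2 0 0 0 0.41" --pt "0.02 0.02 -0.2 0 0 0 0.41" --pt "0 0 -0.2 0 0 0 0.41" --pt "0 0 -0.2 0 0 0 0.41" --pt "0 0 -0.04 0 0 0 0.41" --pt "0 0 0 0 0 0 0.41" --pt "0 0 0 0 0 0 0.41"

```text
time: 2.22
ee_pos: [0.6065, -0.1846, 0.0679]
tool_rot: [3.14, 0.051, 0.002]
ft_force: [-0.1, -1.7, -0.4]
finger_gap: 0.708
grasp_force: 0.0
```

Call:
servo_tool --pt "0 0 -0.0133 0 0 0 0.41" --pt "0 0 0 0 0 0 0.41"

```text
time: 2.38
ee_pos: [0.6073, -0.1842, 0.0669]
tool_rot: [3.139, 0.053, 0.005]
ft_force: [-0.5, -0.4, 0.7]
finger_gap: 0.706
grasp_force: 0.0
```

Call:
servo_tool --pt "0 0 -0.01 0 0 0 0.41" --pt "0 0 0 0 0 0 0.41"

```text
time: 2.55
ee_pos: [0.6067, -0.1834, 0.0644]
tool_rot: [3.14, 0.054, 0.003]
ft_force: [-0.1, -0.8, -0.5]
finger_gap: 0.703
grasp_force: 0.0
```

```bash
python3 - <<'E'
from h import *
s=env.read_state();print(s["ee_pos"],s["tool_rot"],s["ft_force"])
im=snapshot("wrist");cv2.imwrite("pics/w2.png",im[:,:,::-1])
E
```

```text
[ 0.60668437 -0.1833674   0.06440512] [3.14026357e+00 5.39838178e-02 2.63036317e-03] [-0.06156859 -0.79313701 -0.54873577]
```

View pics/w2.png

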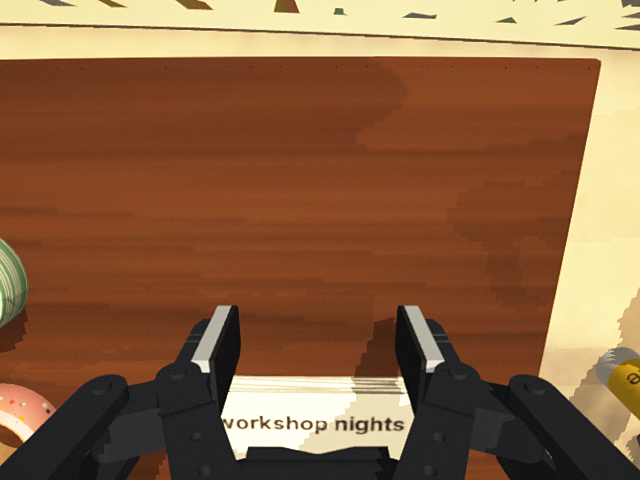

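The fingertips are behind the cards' rear edge (row ~378). I'll lower gently until I feel the riser.

Call:
servo_tool --pt "0 0 -0.0133 0 0 0 0.41" --pt "0 0 0 0 0 0 0.41" --pt "0 0 0 0 0 0 0.41"

```text
time: 2.85
ee_pos: [0.6061, -0.183, 0.0612]
tool_rot: [-3.141, -0.054, 0.0]
ft_force: [-0.0, 0.6, -0.7]
finger_gap: 0.706
grasp_force: 0.0
```

Call:
servo_tool --pt "0 0 -0.01 0 0 0 0.41" --pt "0 0 0 0 0 0 0.41" --pt "0 0 0 0 0 0 0.41"

```text
time: 3.1
ee_pos: [0.6061, -0.1831, 0.0596]
tool_rot: [-3.141, -0.054, 0.0]
ft_force: [0.1, -0.8, 0.3]
finger_gap: 0.704
grasp_force: 0.0
```

Call:
servo_tool --pt "0 0 -0.01 0 0 0 0.41" --pt "0 0 0 0 0 0 0.41" --pt "0 0 0 0 0 0 0.41"

```text
time: 3.35
ee_pos: [0.6061, -0.1831, 0.0582]
tool_rot: [-3.141, -0.054, 0.0]
ft_force: [-0.3, -0.8, 0.2]
finger_gap: 0.705
grasp_force: 0.0
```

Call:
servo_tool --pt "0 0 -0.01 0 0 0 0.41" --pt "0 0 0 0 0 0 0.41" --pt "0 0 0 0 0 0 0.41"

```text
time: 3.6
ee_pos: [0.6061, -0.1831, 0.0567]
tool_rot: [-3.141, -0.054, 0.0]
ft_force: [0.8, -0.0, -0.5]
finger_gap: 0.703
grasp_force: 0.0
```

Call:
servo_tool --pt "0 0 -0.007 0 0 0 0.41" --pt "0 0 0 0 0 0 0.41" --pt "0 0 0 0 0 0 0.41"

```text
time: 3.85
ee_pos: [0.6061, -0.1831, 0.0557]
tool_rot: [-3.141, -0.054, 0.0]
ft_force: [-0.1, -0.2, -0.7]
finger_gap: 0.704
grasp_force: 0.0
```

Call:
servo_tool --pt "0 0 -0.007 0 0 0 0.41" --pt "0 0 0 0 0 0 0.41" --pt "0 0 0 0 0 0 0.41"

```text
time: 4.1
ee_pos: [0.6061, -0.1831, 0.0546]
tool_rot: [-3.141, -0.054, 0.0]
ft_force: [-1.0, 0.2, -0.4]
finger_gap: 0.703
grasp_force: 0.0
```

Call:
servo_tool --pt "0 0 -0.007 0 0 0 0.41" --pt "0 0 0 0 0 0 0.41" --pt "0 0 0 0 0 0 0.41"

```text
time: 4.35
ee_pos: [0.6063, -0.1832, 0.054]
tool_rot: [3.141, 0.054, 0.001]
ft_force: [-0.3, -0.4, 2.4]
finger_gap: 0.705
grasp_force: 1.3
```

Call:
servo_tool --pt "0 0 -0.007 0 0 0 0.41" --pt "0 0 0 0 0 0 0.41" --pt "0 0 0 0 0 0 0.41"

```text
time: 4.6
ee_pos: [0.6063, -0.1832, 0.0539]
tool_rot: [3.141, 0.054, 0.001]
ft_force: [-2.2, 1.4, 7.8]
finger_gap: 0.702
grasp_force: 4.1
```

Contact is at TCP z≈0.054. I'll back off 3.5 mm and push toward the front, stopping short to check.

Call:
servo_tool --pt "0 0 0.023 0 0 0 0.41" --pt "-0.08 -0.0028 0 0 0 0 0.41" --pt "-0.04 -0.0014 0 0 0 0 0.41" --pt "-0.04 -0.0014 0 0 0 0 0.41" --pt "-0.04 -0.0014 0 0 0 0 0.41" --pt "-0.04 -0.0014 0 0 0 0 0.41" --pt "-0.04 -0.0014 0 0 0 0 0.41" --pt "-0.04 -0.0014 0 0 0 0 0.41"

```text
time: 5.27
ee_pos: [0.5575, -0.1848, 0.0559]
tool_rot: [-3.141, -0.054, 0.0]
ft_force: [1.2, 0.3, -0.2]
finger_gap: 0.704
grasp_force: 0.1
```

Call:
servo_tool --pt "-0.04 -0.0014 0 0 0 0 0.41" --pt "-0.04 -0.0014 0 0 0 0 0.41" --pt "-0.04 -0.0014 0 0 0 0 0.41" --pt "-0.02 -0.0007 0 0 0 0 0.41" --pt "0 0 0 0 0 0 0.41"

```text
time: 5.68
ee_pos: [0.5362, -0.1855, 0.0561]
tool_rot: [-3.141, -0.053, 0.002]
ft_force: [-0.6, 0.2, 0.6]
finger_gap: 0.707
grasp_force: 0.0
```

```bash
cat > c.py <<'E'
from h import *
import sys
near=tuple(map(float,sys.argv[2:4]));z=.056 if sys.argv[1]=="cards" else .057
s=env.read_state();print(s["time"],s["ee_pos"],s["tool_rot"],"tcp rf",rf(s["ee_pos"][None,:2]*1000),s["ft_force"])
im=snapshot("wrist");p=camera_params("wrist");m=masks(im)[1 if sys.argv[1]=="cards" else 0]
c=big(m,near);print(cv2.boundingRect(c),edges(c,p,z))
cv2.drawContours(im,[c],-1,(0,255,0),1);cv2.imwrite(f"pics/{sys.argv[4]}.png",im[:,:,::-1])
E
python3 c.py cards 315 400 w3
```

```text
5.6833 [ 0.53616926 -0.18545004  0.05605607] [-3.14060995e+00 -5.32831736e-02  1.60947117e-03] tcp rf [[  71.07020673 -173.82344219]] [-0.59613014  0.23656727  0.55670248]
(221, 350, 192, 108) ([(np.float64(20.7), np.float64(0.036)), (np.float64(65.3), np.float64(-0.053))], array([-210.8, -135.9]))
```

View pics/w3.png

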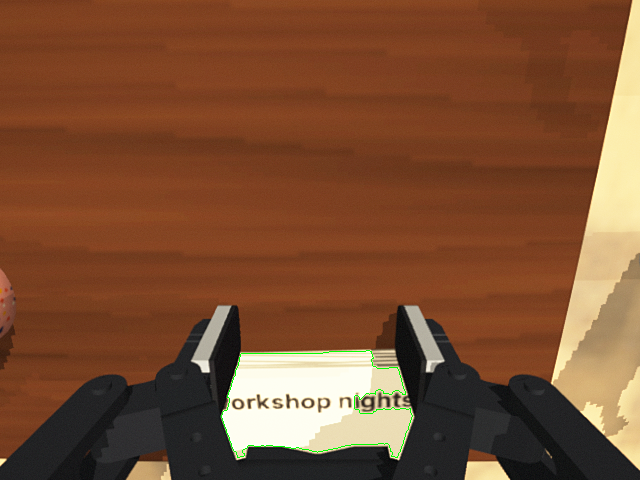

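The cards are against the fingertips. The pile's rear side face is visible between rows 350 and 367, so I'll work out each edge at its own height.

```bash
python3 - <<'E'
from h import *
p=camera_params("wrist")
print("base",rf(proj([(245,353),(320,352),(365,350)],p,.045)*1000).round(1).tolist())
print("top",rf(proj([(245,366),(320,367),(365,366)],p,.056)*1000).round(1).tolist())
im=snapshot("wrist");print(im[345:372,300].tolist()[::1])
p=camera_params("side");im=snapshot("side");c=big(masks(im)[1],(290,330));print(cv2.boundingRect(c),edges(c,p,.056))
cv2.imwrite("pics/s2.png",cv2.resize(im[220:420,220:420,::-1],None,fx=3,fy=3))
E
```

```text
base [[58.2, -144.9], [58.6, -174.8], [59.5, -192.7]]
top [[60.1, -146.8], [59.6, -174.7], [60.0, -191.5]]
[[121, 64, 33], [127, 70, 38], [123, 65, 32], [122, 66, 31], [121, 61, 31], [121, 60, 26], [119, 62, 30], [172, 136, 97], [241, 226, 181], [241, 230, 186], [251, 245, 216], [254, 251, 233], [242, 230, 189], [252, 248, 223], [255, 254, 240], [254, 253, 239], [254, 253, 238], [251, 246, 219], [239, 226, 183], [240, 229, 189], [233, 217, 175], [238, 227, 185], [239, 227, 185], [240, 227, 183], [252, 247, 221], [255, 254, 240], [254, 253, 238]]
(283, 329, 36, 23) ([(np.float64(-3.4), np.float64(-0.01)), (np.float64(19.6), np.float64(1.842))], array([-226.8, -180.4]))
```

View pics/s2.png

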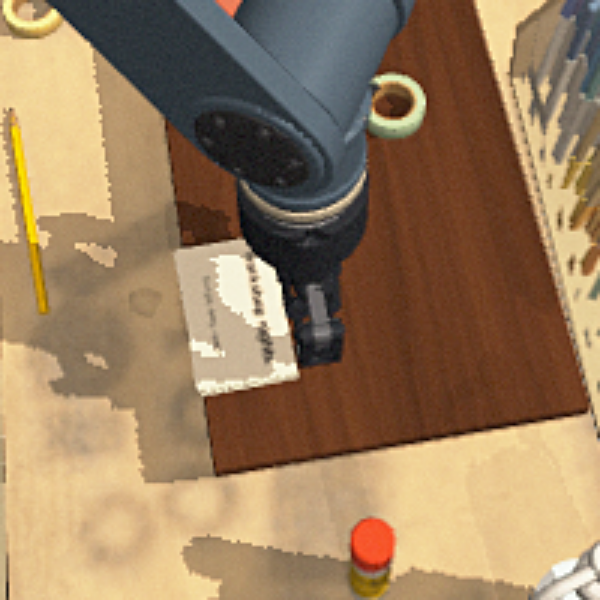

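The cards' rear edge is at 60 mm, which agrees with TCP − 11, so the cards stick out about 8 mm now. Pushing 12 mm more, then backing off and rising.

Call:
servo_tool --pt "-0.027 -0.001 0 0 0 0 0.41" --pt "-0.027 -0.001 0 0 0 0 0.41" --pt "-0.026 -0.001 0 0 0 0 0.41" --pt "0 0 0 0 0 0 0.41" --pt "0 0 0 0 0 0 0.41"

```text
time: 6.25
ee_pos: [0.5246, -0.1859, 0.056]
tool_rot: [-3.141, -0.054, 0.001]
ft_force: [-0.1, 1.1, -0.3]
finger_gap: 0.707
grasp_force: 0.0
```

Call:
servo_tool --pt "0.06 0.002 0 0 0 0 0.41" --pt "0.1 0.004 0 0 0 0 0.41" --pt "0.1 0 0.15 0 0 0 0.41" --pt "0 0 0.2 0 0 0 0.41" --pt "0 0 0.2 0 0 0 0.41" --pt "0 0 0.2 0 0 0 0.41" --pt "0 0 0.1 0 0 0 0.41" --pt "0 0 0 0 0 0 0.41"

```text
time: 6.92
ee_pos: [0.5673, -0.1862, 0.1879]
tool_rot: [3.136, 0.055, 0.013]
ft_force: [0.7, 0.4, 0.0]
finger_gap: 0.711
grasp_force: 0.0
```

```bash
python3 c.py cards 310 380 w4
```

```text
6.9167 [ 0.56731131 -0.18621495  0.18792634] [3.13647346 0.05459413 0.01291791] tcp rf [[ 102.16642065 -175.67763805]] [0.6733215  0.36633543 0.03047754]
(238, 297, 142, 84) ([(np.float64(-15.6), np.float64(0.026)), (np.float64(50.5), np.float64(0.026))], array([-220.2, -119. ]))
```

View pics/w4.png

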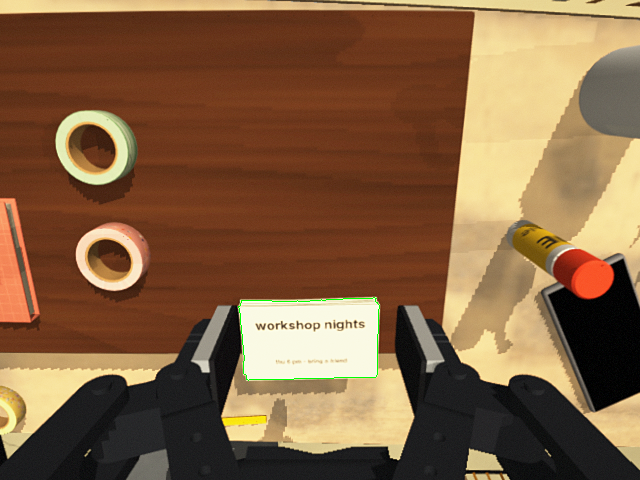

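```bash
python3 c.py cards 310 340 w5; cat > f.py <<'E'
from h import *
import sys
a,b,lo,hi=map(int,sys.argv[1:5]);im=snapshot("wrist");p=camera_params("wrist");d=masks(im)[2]
f=[(x,lo+np.flatnonzero(d[lo:hi,x])[-1]) for x in range(a,b,4)]
q=rf(proj(f,p,.045)*1000);print("front edge",f[0],f[-1],np.median(q[:,0]).round(2),q[[0,-1],0].round(1))
E
python3 f.py 385 400 250 380; python3 f.py 160 190 300 380
```

```text
6.9667 [ 0.56590259 -0.18560315  0.18560683] [3.13857521 0.05443201 0.00709018] tcp rf [[ 100.7799658  -175.01691414]] [-0.70202895 -0.14511843 -1.25780714]
(239, 297, 143, 83) ([(np.float64(-16.1), np.float64(0.025)), (np.float64(50.2), np.float64(0.033))], array([-220.4, -119. ]))
front edge (385, np.int64(351)) (397, np.int64(315)) -0.54 [-0.5 30.5]
front edge (160, np.int64(350)) (188, np.int64(336)) 0.02 [-0.  12.4]
```

```bash
python3 - <<'E'
from h import *
im=snapshot("wrist");p=camera_params("wrist")
for x in(270,350):
    print(x,[(y,*im[y,x].tolist()) for y in list(range(292,309))+list(range(372,388))])
q=lambda y,z:rf(proj([(310,y)],p,z)*1000)[0,0].round(1)
print("rows z45/z56:",[(y,q(y,.045),q(y,.056)) for y in(296,298,300,302,304,306,376,378,380,382,384)])
im=snapshot("side");p=camera_params("side");c=big(masks(im)[1],(287,325));print(cv2.boundingRect(c),edges(c,p,.056),rect(c,p,.056)[:3])
E
```

```text
270 [(292, 109, 54, 29), (293, 114, 59, 29), (294, 106, 51, 25), (295, 121, 77, 50), (296, 229, 212, 165), (297, 247, 244, 205), (298, 252, 253, 233), (299, 246, 244, 215), (300, 241, 235, 198), (301, 246, 237, 202), (302, 230, 218, 174), (303, 242, 238, 203), (304, 251, 251, 232), (305, 251, 250, 231), (306, 250, 250, 230), (307, 250, 249, 228), (308, 251, 250, 231), (372, 250, 249, 228), (373, 250, 249, 229), (374, 250, 249, 228), (375, 251, 250, 230), (376, 252, 253, 234), (377, 248, 248, 212), (378, 204, 184, 137), (379, 165, 135, 89), (380, 166, 134, 89), (381, 165, 135, 91), (382, 167, 137, 96), (383, 163, 133, 93), (384, 161, 134, 95), (385, 159, 132, 95), (386, 158, 131, 89), (387, 154, 128, 88)]
350 [(292, 112, 52, 27), (293, 116, 61, 31), (294, 185, 153, 107), (295, 255, 255, 225), (296, 235, 226, 182), (297, 246, 239, 204), (298, 241, 234, 196), (299, 239, 229, 189), (300, 245, 236, 199), (301, 233, 223, 179), (302, 251, 251, 234), (303, 251, 251, 232), (304, 250, 250, 228), (305, 250, 250, 230), (306, 250, 249, 228), (307, 250, 250, 229), (308, 250, 249, 229), (372, 250, 
[... 367 characters left out ...]
64(45.8), np.float64(51.4)), (298, np.float64(44.2), np.float64(49.9)), (300, np.float64(42.6), np.float64(48.4)), (302, np.float64(41.0), np.float64(46.8)), (304, np.float64(39.4), np.float64(45.2)), (306, np.float64(37.7), np.float64(43.7)), (376, np.float64(-23.5), np.float64(-15.0)), (378, np.float64(-25.4), np.float64(-16.8)), (380, np.float64(-27.3), np.float64(-18.6)), (382, np.float64(-29.2), np.float64(-20.4)), (384, np.float64(-31.1), np.float64(-22.3))]
(272, 299, 41, 54) ([(np.float64(-15.8), np.float64(0.025)), (np.float64(46.3), np.float64(0.005))], array([-226.5, -121.7])) (array([ 480.92089844, -187.34170532]), [65.21141052246094, 104.21113586425781], np.float32(0.056872204))
```

The cards are done: their front edge is at about −19 mm and the yaw is about 0.025 rad. Now I'll move over to the space behind the notebook.

Call:
servo_tool --pt "0.035 0.231 0 0 0 0 0.41" --pt "0.035 0.231 0 0 0 0 0.41" --pt "0.035 0.231 0 0 0 0 0.41" --pt "0.035 0.231 0 0 0 0 0.41" --pt "0.035 0.231 0 0 0 0 0.41" --pt "0.035 0.231 0 0 0 0 0.41" --pt "0.035 0.231 0 0 0 0 0.41" --pt "0.035 0.231 0 0 0 0 0.41"

```text
time: 7.88
ee_pos: [0.6055, 0.0938, 0.1821]
tool_rot: [-3.141, -0.054, 0.004]
ft_force: [0.7, 0.4, -1.2]
finger_gap: 0.705
grasp_force: 0.0
```

Call:
servo_tool --pt "0 0 0 0 0 0 0.41" --pt "0 0 0 0 0 0 0.41" --pt "0 0 0 0 0 0 0.41"

```text
time: 8.13
ee_pos: [0.6055, 0.092, 0.1824]
tool_rot: [3.141, 0.055, -0.004]
ft_force: [-0.5, -0.7, -0.9]
finger_gap: 0.702
grasp_force: 0.0
```

```bash
python3 c.py notebook 310 290 w6
```

```text
8.1333 [0.60551333 0.09200475 0.1823868 ] [ 3.14074903  0.05508689 -0.00362535] tcp rf [[150.08074418 101.03486906]] [-0.53643837 -0.65603564 -0.88135215]
(214, 260, 206, 121) ([(np.float64(35.2), np.float64(-0.02)), (np.float64(129.1), np.float64(-0.019))], array([ 31.1, 171.3]))
```

View pics/w6.png

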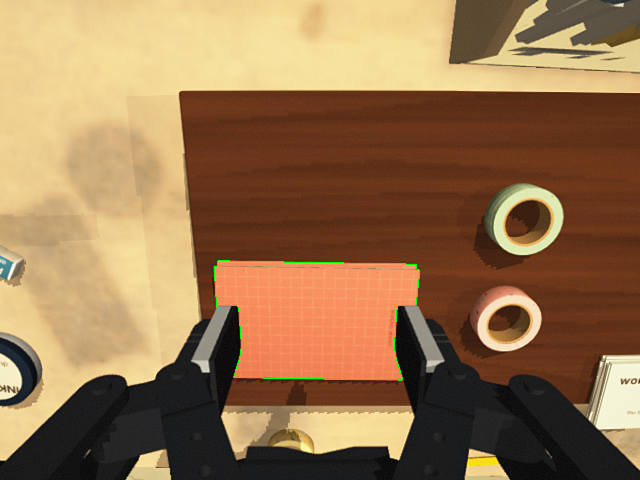

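The notebook is centred between the fingers: rear edge at about 125 mm (row 262), front edge at about 35 mm (row 380), nearly square already. I'll lower behind it.

Call:
servo_tool --pt "0 0 -0.2 0 0 0 0.41" --pt "0 0 -0.2 0 0 0 0.41" --pt "0 0 -0.2 0 0 0 0.41" --pt "0 0 -0.15 0 0 0 0.41" --pt "0 0 -0.05 0 0 0 0.41" --pt "0 0 0 0 0 0 0.41" --pt "0 0 0 0 0 0 0.41" --pt "0 0 0 0 0 0 0.41"

```text
time: 8.85
ee_pos: [0.6075, 0.0914, 0.0651]
tool_rot: [3.141, 0.053, 0.005]
ft_force: [0.4, -0.5, 1.3]
finger_gap: 0.708
grasp_force: 0.0
```

Call:
servo_tool --pt "0 0 -0.03 0 0 0 0.41" --pt "0 0 0 0 0 0 0.41" --pt "0 0 0 0 0 0 0.41" --pt "0 0 0 0 0 0 0.41"

```text
time: 9.18
ee_pos: [0.6064, 0.0922, 0.0597]
tool_rot: [3.141, 0.054, 0.002]
ft_force: [0.4, 0.7, -0.5]
finger_gap: 0.705
grasp_force: 0.0
```

Call:
servo_tool --pt "0 0 -0.02 0 0 0 0.41" --pt "0 0 0 0 0 0 0.41" --pt "-0.06 -0.002 0 0 0 0 0.41" --pt "-0.04 -0.0014 0 0 0 0 0.41" --pt "-0.04 -0.0014 0 0 0 0 0.41" --pt "-0.04 -0.0014 0 0 0 0 0.41" --pt "-0.04 -0.0014 0 0 0 0 0.41" --pt "0 0 0 0 0 0 0.41"

```text
time: 9.85
ee_pos: [0.5711, 0.091, 0.056]
tool_rot: [-3.141, -0.054, 0.004]
ft_force: [0.5, 0.3, -0.1]
finger_gap: 0.708
grasp_force: 0.0
```

Call:
servo_tool --pt "-0.04 -0.0014 0 0 0 0 0.41" --pt "-0.04 -0.0014 0 0 0 0 0.41" --pt "-0.04 -0.0014 0 0 0 0 0.41" --pt "-0.04 -0.0014 0 0 0 0 0.41" --pt "0 0 0 0 0 0 0.41" --pt "0 0 0 0 0 0 0.41"

```text
time: 10.35
ee_pos: [0.5482, 0.0902, 0.056]
tool_rot: [-3.141, -0.054, 0.003]
ft_force: [0.6, -0.9, -0.3]
finger_gap: 0.706
grasp_force: 0.0
```

```bash
python3 c.py notebook 310 400 w7
```

```text
10.35 [0.54815342 0.09016783 0.05598486] [-3.14103169e+00 -5.39294195e-02  2.59972703e-03] tcp rf [[ 92.6916861  101.20626419]] [ 0.62206413 -0.88535831 -0.26048035]
(221, 366, 193, 94) ([(np.float64(42.6), np.float64(0.005)), (np.float64(81.9), np.float64(-0.004))], array([ 64.1, 138.9]))
```

The rear edge is at 82 mm, square to the riser. 12 mm to go, then back off.

Call:
servo_tool --pt "-0.027 -0.001 0 0 0 0 0.41" --pt "-0.027 -0.001 0 0 0 0 0.41" --pt "-0.026 -0.001 0 0 0 0 0.41" --pt "0 0 0 0 0 0 0.41" --pt "0 0 0 0 0 0 0.41"

```text
time: 10.82
ee_pos: [0.5364, 0.0897, 0.056]
tool_rot: [-3.141, -0.054, 0.002]
ft_force: [-0.4, 0.4, -0.3]
finger_gap: 0.708
grasp_force: 0.0
```

Call:
servo_tool --pt "0.06 0.002 0 0 0 0 0.41" --pt "0.1 0.004 0 0 0 0 0.41" --pt "0.1 0 0.15 0 0 0 0.41" --pt "0 0 0.2 0 0 0 0.41" --pt "0 0 0.2 0 0 0 0.41" --pt "0 0 0.2 0 0 0 0.41" --pt "0 0 0.1 0 0 0 0.41" --pt "0 0 0 0 0 0 0.41"

```text
time: 11.48
ee_pos: [0.5795, 0.0906, 0.1878]
tool_rot: [3.141, 0.054, 0.015]
ft_force: [0.7, 1.3, 0.1]
finger_gap: 0.702
grasp_force: 0.0
```

Call:
servo_tool --pt "0 0 0 0 0 0 0.41" --pt "0 0 0 0 0 0 0.41" --pt "0 0 0 0 0 0 0.41"

```text
time: 11.73
ee_pos: [0.5751, 0.0906, 0.1818]
tool_rot: [-3.141, -0.054, 0.006]
ft_force: [-0.0, 1.0, -0.5]
finger_gap: 0.709
grasp_force: 0.0
```

```bash
python3 c.py notebook 310 340 w8; python3 - <<'E'
from h import *
im=snapshot("side");p=camera_params("side");r,c,d=masks(im)
for m,n,z in((r,(280,210),.057),(c,(290,325),.056)):
    k=big(m,n);print(cv2.boundingRect(k),edges(k,p,z))
E
```

```text
11.7333 [0.57511462 0.09058912 0.18183757] [-3.14090575 -0.05380952  0.00560651] tcp rf [[119.65110964 100.68384977]] [-0.02925111  0.98450311 -0.46193419]
(215, 294, 202, 113) ([(np.float64(-19.9), np.float64(0.007)), (np.float64(74.9), np.float64(-0.002))], array([ 32.2, 171.9]))
(256, 186, 49, 57) ([(np.float64(-19.4), np.float64(-0.001)), (np.float64(69.7), np.float64(-0.001))], array([ 23.8, 171.3]))
(272, 299, 41, 54) ([(np.float64(-15.7), np.float64(0.028)), (np.float64(46.4), np.float64(0.006))], array([-226.5, -121.7]))
```

View pics/w8.png

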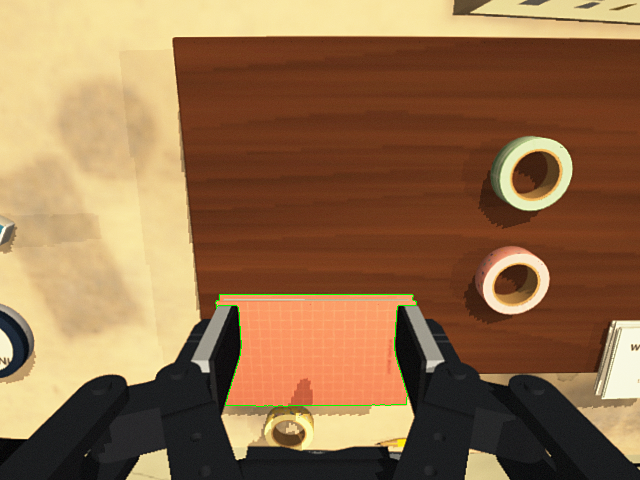

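The notebook's front edge is 20 mm out and square, with the tapes untouched. The cards' front edge is at −16 to −20 mm. Both are within tolerance and the arm is clear, so I'm handing in.

```bash
python3 -c "
from plant import workorder
print(workorder.sign_off())"
```

```text
the job is handed in; nothing more can be done
None
```

I slid the notebook and the cards out over the riser's front edge and handed the job in, though no verdict came back: the notebook measures about 20 mm out, the cards 16–20 mm, and both are square to within about 0.03 rad; I saw no change in the tape rolls and did not measure the small items' positions again.

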